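Restack the tea tins on the spice carousel and present the red-lidded jar

ROBOT

A 6-joint arm with a two-finger parallel gripper is mounted at the origin on a cart in front of the work surface, level with it; the furniture and walls round the work are solid. World frame = base frame: x ahead of the robot, y to its left, z up, the work surface at z = 0. Lengths are in mm, angles in rad, forces in N, time in s.
With the tool pointing down it reaches from about 350 to 975 mm from the base axis. Payload 7.1 kg.
Tool frame: the origin (TCP) lies midway between the tips of the shut fingers; the grasp point (between the pads) lies 19 mm behind it (ctrl.grip_depth is the distance from the TCP to the grasp point, in mm); z points along the fingers, y is the line along which they close (so a half turn about z gives the same grasp; the last joint's range is limited). The gripper opens to 88 mm and grips with 3 to 60 N. Pads are 20 mm wide; open, the fingers measure 115 mm over their backs; the gripper's body (75 mm by 178 mm) begins 61 mm behind the grasp point.
Start: joints at [1.224, 0.423, 1.63, -0, 1.089, -0.019], TCP at [201.194, 591.714, 222.675] pointing down, gripper open.
Joint ranges: [-3, 3], [-0.9, 2.11], [0.09, 2.58], [-1.31, 4.45], [0.11, 2.69], [-2.54, 2.54]. Speed limits (rad/s): [2.39, 2.39, 3.01, 3.14, 3.14, 3.14].

INTERFACE

Orientations are given as a rotation vector (axis times angle).
In Python, from workcell import ctrl, cams gives the robot as it stands.
- The arm moves only by the tool move_arm, never from a script. Its argument "steps" is a list of rows, each a list of 3 entries, a list of its own where there are three numbers: the shift along the tool's x, y, z in units of 25 mm (1.0 is 25 mm), then the turn about the tool's z in units of 5 degrees (1.0 is 5 degrees), then the closure, from 0 (fully open) to 1 (shut). A call has 1 to 20 rows; each row shifts and turns the commanded pose from where the row before left it, along the tool's axes as they then stand; what a row does not reach is not made up. A row lasts 1/12 s, in which the tool goes at most 41.7 mm and 7.16 degrees, less where a joint would pass 70% of its speed; a pose out of reach is approached as far as the arm can. A call is refused whole if a number of a shift passes 1 or a number of a turn 1, either way. A call with a gripper value outside its range is refused whole. The fingers move at their own pace and stop on an object; the grip force is fixed at half the most. Time passes only in rows, so rows that do not move let the fingers close. It gives the time, the measured TCP pose, the force, the opening and the grip force at its end, in the units of the state.
- ctrl.get_obs(): the state, without advancing time (a new reading comes with each control period).
- cams.get_image(name): name is "scene" or "top"; returns a dict with "image" (480x640x3 uint8, red, green, blue), "camera_matrix" (3x3 intrinsics, pixels), "k1" (the pictures are not rectified: a ray, as slopes to the right and down, at radius r is drawn at 1 + k1 r^2 times it, then the intrinsics apply), "xyz" and "rotation" of the camera in the world. Camera axes: x right, y down, z forward; pixel columns grow to the right and rows downward; lengths in mm; the calibration is good to about 2 mm. A picture is of the moment at which its call begins. There is no depth.
- ctrl.close_job(): hands the job in; it is judged then, once.
Trained networks look in the newest picture that a camera, given by its name, has taken for a name from the list of things; names that differ only in an ending like _2 or _b are one class to them, and where a whole thing is asked for, a point or a joint stands for the part that bears it (a point fixed in the world has none). Each returns a list of dicts, best first, with "p" (0 to 1); they miss things now and then, are a little off and sometimes report something else, mostly with a low value. They report only what shows in the picture. A call takes as long as a camera call. They do not tell look-alikes from the thing itself.
- cams.boxes_of(camera, thing): "rect" ([centre column, centre row, width, height] in pixels, round what is visible of it).
- cams.cut_out(camera, thing): "pixels" (480x640 bool, what is visible of it) and "rect" ([centre column, centre row, width, height] in pixels, round what is visible of it).
The state is a dict: "t": time; "qpos": joint angles; "qvel": joint speeds; "joint_torque": joint torques, N m; "ee_pos": TCP position; "orientation": TCP orientation; "ft_force": force on the tool from outside, world axes, zero at the start; "moment": the same for the moment, N m; "width": finger opening in mm; "grasp_force": force on a finger pad.
Only numpy, scipy, OpenCV 4.12 (cv2) and the standard library are available. Lean on these libraries where they do the work, as an engineer would, in place of code of your own. Each camera call takes 0.05 s, during which the arm holds its last target. There are 200 camera calls.

TASK

The two loose blue tea tins belong on the spice carousel: set them one by one, squarely and without dropping them, onto the blue tin already standing in its bay, so that all three form one straight column. Then take the black knob and turn the carousel steadily, with tins and jars staying in their places, until its jar with the red lid stands in the middle of the opening in the guard rail, ready to be lifted out at the front. Finish while still holding the knob, so that the turntable stays still there; leave the mug and the dropper bottle beside the carousel alone.

Things in the scene. Friction and masses are not known exactly. Their poses are not given: they have to be found in the camera images.
- carousel_base: Fixed round black base of the spice carousel, 252 mm across, 8 mm high; origin: centre of its underside, on the turning axis. A chrome guard rail (6 mm rod, radius 122 mm, top at height 51 mm) runs round it except for an opening at the front, the base's own -x side, about 30 degrees to either side. Wall cupboards hang 0.5 m up, 50 to 110 mm behind the axis.
- front (a point): The middle of the front: the point on the turntable's upper face, 80 mm from the axis toward the base's -x side, over which the jar in the middle of the guard rail's opening stands. Does not turn with the turntable. Height 16 mm.
- turntable: Round aluminium tray, 231 mm across, top at height 16 mm, turning on the base's axis (both ways, no stops; friction 0.06 N m, stays where left). Origin: on the axis at worktop height; x, y turn with it. Five places at radius 80 mm, 72 degrees apart: the tin bay on its own -x side and four jar wells (rings 9 mm high, 51 mm inside). A 14 mm post carries the knob.
- knob (a point): Point to grip on the black ribbed round knob on the turntable's axis: 34 mm diameter, from height 98 to 128 mm; this point is on the axis at height 114 mm. The jars (lids up to height 125 mm) and the column (three tins: 118 mm) stand round it: at least 30 mm is free beside the knob on all sides. Turns with the turntable.
- tin_bay (a point): Centre of the tin bay on the turntable's upper face (height 16 mm), 80 mm from the axis on the turntable's own -x side; four low ribs, 5 mm high, hold the bottom tin with about 2 mm of play.
- tin_bottom: Closed blue tea tin with cream band and flat lid, 60 x 48 x 34 mm (x, y, z), about 140 g, standing loose in the tin bay with its long side pointing to the axis; origin: centre of its underside. About 25 mm is free beside its two long sides.
- tin_1: Loose closed blue tea tin, as the bottom one: 60 x 48 x 34 mm (x, y, z), about 120 g, flat lid and underside; grasp across its 48 mm (its y). Stands on the worktop to the right of the carousel at the start; origin: centre of its underside. Either loose tin may go on first.
- tin_2: The other loose tea tin, alike in all respects: 60 x 48 x 34 mm (x, y, z), origin: centre of its underside.
- jar_red: The marked jar: straight round glass spice jar standing in one of the turntable's four wells; origin: centre of its underside, z up. 45 mm diameter, 109 mm high, red lid, dark blue label; the only jar on the carousel with a red lid.
- jar_yellow: Another straight round glass spice jar standing in one of the turntable's four wells; origin: centre of its underside, z up. 44 mm diameter, 100 mm high, yellow lid.
- jar_green_1: Another straight round glass spice jar standing in one of the turntable's four wells; origin: centre of its underside, z up. 46 mm diameter, 106 mm high, green lid, green label.
- jar_green_2: Another straight round glass spice jar standing in one of the turntable's four wells; origin: centre of its underside, z up. 46 mm diameter, 106 mm high, green lid, brown label.
- mug: White mug, orange inside, 83 mm wide, 93 mm high, to the left of the carousel: leave alone. Origin: centre of its underside.
- drops: Brown dropper bottle, 33 mm diameter, 102 mm high, behind the carousel on the left: leave alone. Origin: centre of its underside.
Not all that is in view belongs to the job. Leave any orange look-alike of the jar_yellow alone.

How it is judged:
By the outcome, as a careful person would: the job done as asked, in the order asked, and still so for the second after the job is handed in, while the arm keeps its last pose, push and grip.
It also fails if it takes over 72 s, if anything falls off the work surface, if the arm or the gripper's body presses on something with over 40 N, if the wrist force passes 120 N, or if a joint passes its speed limit or range.

## Working session

There is one attempt and no reset: what is moved stays moved. The work goes in short steps, Python scripts to look and compute and a tool call to move; the robot and the scene stay as the last step left them, time stands still between calls to the robot, and variables do not carry over. Pictures are saved under pics/ and viewed, at most 10 in all, crops included, and the job is handed in when it is done.

Besides the shell and the picture viewer there is one more tool, called after "Emit:" as a command line: name --argument value ..., lists and objects as JSON in quotes. move_arm: Moves the arm, as the interface text tells. Its arguments: {"type":"object","properties":{"steps":{"type":"array"}},"required":["steps"]}

```bash
mkdir -p pics; ls
cat > h.py <<'E'
import numpy as np, cv2
from workcell import ctrl, cams
def cam(n):
    return cams.get_image(n)
def ray(c,u,v):
    K=np.array(c["camera_matrix"]);d=np.array([(u-K[0,2])/K[0,0],(v-K[1,2])/K[1,1]])
    s=d.copy()
    for _ in range(20): s=d/(1+c["k1"]*(s@s))
    R=np.array(c["rotation"])
    if R.shape!=(3,3): R=cv2.Rodrigues(R)[0]
    return np.array(c["xyz"]),R@np.array([s[0],s[1],1])
def onz(c,u,v,z):
    o,d=ray(c,u,v);return o+d*(z-o[2])/d[2]
def proj(c,P):
    R=np.array(c["rotation"])
    if R.shape!=(3,3): R=cv2.Rodrigues(R)[0]
    p=R.T@(np.array(P,float)-np.array(c["xyz"]));s=p[:2]/p[2];s=s*(1+c["k1"]*(s@s))
    K=np.array(c["camera_matrix"]);return np.array([K[0,0]*s[0]+K[0,2],K[1,1]*s[1]+K[1,2]])
E
python3 - <<'E'
from h import *
for n in("scene","top"):
    c=cam(n);cv2.imwrite(f"pics/{n}0.png",c["image"][:,:,::-1]);print(n,c["xyz"],c["rotation"],c["camera_matrix"],c["k1"])
    for t in("tin_1","jar_red","jar_yellow","jar_green_1","knob","carousel_base","turntable","mug","drops"):
        print(t,[(round(b["p"],2),np.round(b["rect"]).tolist()) for b in cams.boxes_of(n,t)])
print(ctrl.get_obs())
E
```

```text
pics
scene [-84.76175042 910.59610592 835.74256336] [-1.01735069  2.43327775 -1.00957241] [[529.0495611    0.         318.65193809]
 [  0.         529.0495611  231.52773099]
 [  0.           0.           1.        ]] -0.1588586111010122
tin_1 []
jar_red []
jar_yellow [(0.8, [306.0, 229.0, 19.0, 44.0]), (0.62, [193.0, 363.0, 37.0, 51.0])]
jar_green_1 []
knob [(0.6, [345.0, 245.0, 104.0, 51.0])]
carousel_base [(0.65, [346.0, 248.0, 117.0, 96.0])]
turntable [(0.95, [344.0, 254.0, 101.0, 58.0]), (0.63, [347.0, 247.0, 120.0, 90.0])]
mug [(0.91, [235.0, 316.0, 65.0, 65.0]), (0.3, [233.0, 269.0, 20.0, 30.0])]
drops [(0.56, [234.0, 268.0, 17.0, 31.0])]
top [ 247.72374242  390.86099994 1459.67027886] [-2.12884652  2.13258157 -0.13468214] [[602.93806964   0.         314.60569203]
 [  0.         602.93806964 226.97764752]
 [  0.           0.           1.        ]] 0.004820443652604618
tin_1 [(0.97, [450.0, 188.0, 25.0, 22.0]), (0.57, [450.0, 223.0, 25.0, 24.0]), (0.44, [397.0, 234.0, 24.0, 25.0])]
jar_red [(0.96, [395.0, 233.0, 25.0, 25.0])]
jar_yellow [(0.69, [180.0, 245.0, 32.0, 21.0]), (0.59
[... 388 characters left out ...]
0, 233.0, 105.0, 104.0])]
{'t': 1.0, 'qpos': array([ 1.22399892e+00,  4.23067025e-01,  1.62992987e+00,  1.76600160e-05,
        1.08858226e+00, -1.89833032e-02]), 'qvel': array([-0.00126299,  0.00119442, -0.00040209,  0.00042616, -0.00025258,
        0.00015949]), 'joint_torque': array([-8.03286457e-04, -5.44580376e+01, -2.74049181e+01,  6.43633562e-02,
        1.67491694e-02, -2.45460825e-05]), 'ee_pos': array([201.18639906, 591.70680561, 222.6839076 ]), 'orientation': array([-5.12637233e-01, -3.09947193e+00, -2.53162161e-05]), 'ft_force': array([ 0.97743071, -0.01693675,  0.91911177]), 'moment': array([-0.00060737,  0.03736578, -0.0636382 ]), 'grasp_force': 0.0, 'width': 87.68792181632782}
```

Run:
```python
import cv2
a=cv2.imread("pics/top0.png")[160:300,270:490];cv2.imwrite("pics/t.png",cv2.resize(a,None,fx=3.6,fy=3.6,interpolation=cv2.INTER_CUBIC))
```

```text
(no output)
```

View pics/t.png

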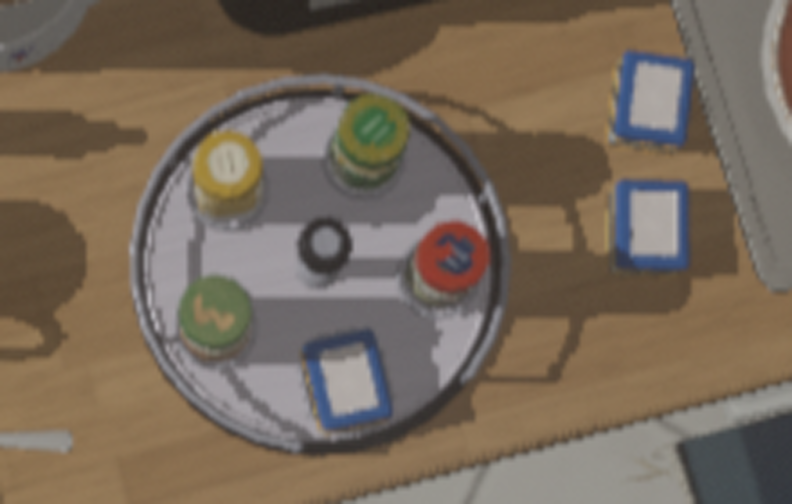

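View pics/scene0.png

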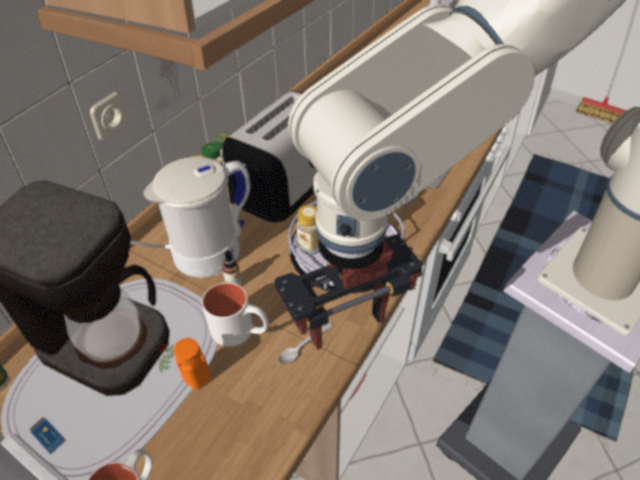

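View pics/top0.png

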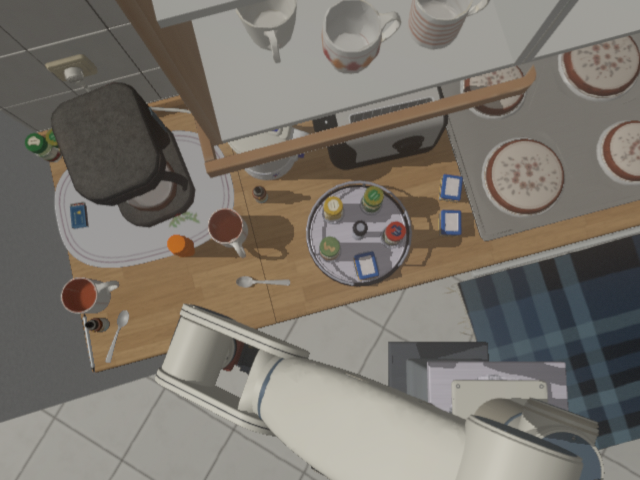

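```bash
cat >> h.py <<'E'
from scipy.optimize import minimize
from scipy.ndimage import map_coordinates
def samp(c,ch,P):
    uv=np.array([proj(c,p) for p in P]);return map_coordinates(ch,[uv[:,1],uv[:,0]],order=1,mode="nearest")
def tinfit(c,x,y,z,th0s):
    R=c["image"][:,:,0].astype(float);B=c["image"][:,:,2].astype(float)
    ch=B-R   # blue high, white ~0
    g=np.array([(a,b) for a in np.arange(-37.5,38,3) for b in np.arange(-31.5,32,3)])
    a,b=abs(g[:,0]),abs(g[:,1])
    out=(a>31)|(b>25); ring=((a<29.5)&(b<23.5))&((a>24)|(b>18)); inn=(a<20)&(b<14)
    def f(p):
        cs,sn=np.cos(p[2]),np.sin(p[2])
        v=samp(c,ch,np.c_[p[0]+cs*g[:,0]-sn*g[:,1],p[1]+sn*g[:,0]+cs*g[:,1],np.full(len(g),z)])
        return -(v[ring].mean()-.5*v[inn].mean()-.5*v[out].mean())
    best=None
    for t in th0s:
        r=minimize(f,[x,y,t],method="Nelder-Mead",options=dict(initial_simplex=[[x-4,y-4,t-.15],[x+6,y,t],[x,y+6,t],[x,y,t+.2]],xatol=.05,fatol=.01))
        if best is None or r.fun<best.fun: best=r
    return best.x,best.fun
E
python3 - <<'E'
from h import *
c=cam("top")
for n,u,v,z in(("A",451.5,187,34),("B",451,222.5,34),("bot",366,265.5,50)):
    p=onz(c,u,v,z); print(n,p.round(1),*[(np.round(x,3),f) for x,f in [tinfit(c,p[0],p[1],z,[t]) for t in np.arange(0,3.1,.4)] if f<-40])
for n,(u,v,z) in dict(knob=(360,228.5,128),red=(395,231.5,125),yel=(333.3,206,116),g1=(373.6,196.5,122),g2=(330,246.5,122)).items(): print(n,onz(c,u,v,z).round(1))
# rail: unwrap around axis
k=onz(c,360,228.5,128)
for z,r0 in((51,122),):
  im=np.zeros((60,360,3),np.uint8)
  for i in range(60):
    th=np.radians(np.arange(360));r=85+i
    P=np.c_[k[0]+r*np.cos(th),k[1]+r*np.sin(th),np.full(360,z)]
    for ch in range(3): im[i,:,2-ch]=samp(c,c["image"][:,:,ch].astype(float),P)
cv2.imwrite("pics/rail.png",cv2.resize(im,(760,360)))
print(c["image"].shape, proj(c,[0,0,0]), proj(c,[201,592,222]))
E
```

```text
A [561.7  98.4  34. ] (array([ 5.62351e+02,  9.87180e+01, -1.53000e-01]), np.float64(-69.79051169595463)) (array([ 5.62292e+02,  9.87350e+01, -1.56000e-01]), np.float64(-69.78989189987652)) (array([562.36 ,  98.739,   2.987]), np.float64(-69.79229877411467)) (array([562.318,  98.693,   2.989]), np.float64(-69.79006107538333))
B [475.3 102.5  34. ] (array([ 4.76651e+02,  1.03136e+02, -3.70000e-02]), np.float64(-66.56185947064063)) (array([ 4.76667e+02,  1.03142e+02, -3.70000e-02]), np.float64(-66.56292122281684)) (array([476.684, 103.143,   3.105]), np.float64(-66.56302303135269)) (array([476.682, 103.14 ,   3.106]), np.float64(-66.56285613142227))
bot [371.8 306.8  50. ] (array([3.73997e+02, 3.06242e+02, 2.20000e-01]), np.float64(-45.849829587963775)) (array([3.73970e+02, 3.06223e+02, 2.20000e-01]), np.float64(-45.851212958165796)) (array([3.73993e+02, 3.06253e+02, 2.19000e-01]), np.float64(-45.85070016885133)) (array([3.73984e+02, 3.06224e+02, 2.18000e-01]), np.float64(-45.85087001238502)) (array([373.978, 306.23 ,   3.358]), np.float64(-45.850831713619016)) (array([373.972, 306.226,   3.359]), np.float64(-45.85066696563812)) (array([373.991, 306.222,   3.36 ]), np.float64(-45.850846840110265))
knob [447.6 323.7 128. ]
red [441.  245.7 125. ]
yel [501.1 382.9 116. ]
g1 [521.4 292.  122. ]
g2 [408.1 390.7 122. ]
(480, 640, 3) [499.7705608  427.70377371] [230.92390258 342.51774453]
```

View pics/rail.png

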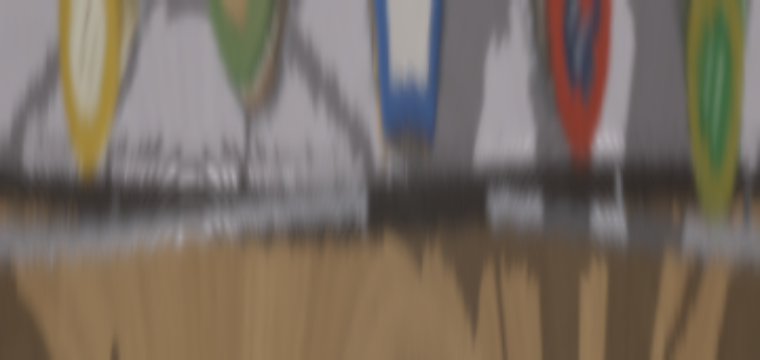

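```bash
cat >> h.py <<'E'
def plan(x,y,z,yaw=None):
    o=ctrl.get_obs();R=cv2.Rodrigues(np.array(o["orientation"],float))[0]
    d=R.T@(np.array([x,y,z])-o["ee_pos"])/25
    cy=np.degrees(np.arctan2(R[1,1],R[0,1]))
    t=None if yaw is None else -(((yaw-cy)+90)%180-90)/5
    print("t",round(o["t"],2),"pos",o["ee_pos"].round(1),"yaw",round(cy,2),"tilt",R[2].round(4),"w",round(o["width"],1),"F",o["ft_force"].round(1),"q6",round(o["qpos"][5],2));print("shift",d.round(3),"turn",t if t is None else round(t,3))
E
python3 - <<'E'
from h import *
plan(476.7,103.1,120,87.9)
c=cam("top")
a,b=onz(c,332,318,0),onz(c,490,275,0);print("edge rough",np.degrees(np.arctan2(*(b-a)[1::-1])))
g=cv2.cvtColor(c["image"],cv2.COLOR_RGB2GRAY)
# rail gap with axis (451,324)
for r in(120,122,124):
    th=np.radians(np.arange(160,246,1.5));v=samp(c,g.astype(float),np.c_[451+r*np.cos(th),324+r*np.sin(th),np.full(len(th),48)])
    print(r,[(int(np.degrees(t)),int(x)) for t,x in zip(th,v)])
E
```

```text
t 1.05 pos [201.2 591.7 222.7] yaw 71.21 tilt [ 0.  0. -1.] w 87.8 F [-0.8 -0.2 -0.1] q6 -0.02
shift [-16.727 -14.955   4.107] turn -3.337
edge rough -74.93064671381794
120 [(160, 118), (161, 120), (163, 122), (164, 123), (166, 126), (167, 129), (169, 124), (170, 118), (172, 120), (173, 102), (175, 69), (176, 58), (178, 56), (179, 56), (181, 55), (182, 58), (184, 63), (185, 59), (187, 59), (188, 60), (190, 59), (191, 59), (193, 59), (194, 57), (196, 55), (197, 57), (199, 56), (200, 56), (202, 55), (203, 55), (205, 53), (206, 53), (208, 53), (209, 54), (211, 53), (212, 52), (214, 52), (215, 52), (217, 51), (218, 52), (220, 50), (221, 50), (223, 51), (224, 52), (226, 51), (227, 54), (229, 75), (230, 102), (232, 113), (233, 116), (235, 117), (236, 123), (238, 129), (239, 120), (241, 115), (242, 121), (244, 116), (245, 121)]
122 [(160, 127), (161, 123), (163, 118), (164, 125), (166, 118), (167, 118), (169, 127), (170, 123), (172, 124), (173, 103), (175, 64), (176, 54), (178, 53), (179, 53), (181, 54), (182, 52), (184, 53), (185, 53), (187, 53), (188, 53), (190, 54), (191, 54), (193, 55),
[... 348 characters left out ...]
 (241, 119), (242, 119), (244, 122), (245, 126)]
124 [(160, 108), (161, 106), (163, 96), (164, 97), (166, 97), (167, 92), (169, 103), (170, 106), (172, 116), (173, 94), (175, 61), (176, 54), (178, 53), (179, 54), (181, 55), (182, 57), (184, 56), (185, 56), (187, 55), (188, 54), (190, 53), (191, 54), (193, 56), (194, 55), (196, 55), (197, 57), (199, 55), (200, 55), (202, 53), (203, 55), (205, 54), (206, 57), (208, 60), (209, 56), (211, 54), (212, 55), (214, 55), (215, 56), (217, 55), (218, 57), (220, 58), (221, 61), (223, 61), (224, 62), (226, 59), (227, 61), (229, 72), (230, 85), (232, 102), (233, 107), (235, 98), (236, 97), (238, 96), (239, 95), (241, 95), (242, 99), (244, 100), (245, 103)]
```

Emit:
move_arm --steps '[[[-0.836,-0.748,0],0,0],[[-0.836,-0.748,0],0,0],[[-0.836,-0.748,0],0,0],[[-0.836,-0.748,0],0,0],[[-0.836,-0.748,0],0,0],[[-0.836,-0.748,0],0,0],[[-0.836,-0.748,0],0,0],[[-0.836,-0.748,0],0,0],[[-0.836,-0.748,0],0,0],[[-0.836,-0.748,0],0,0],[[-0.836,-0.748,0],0,0],[[-0.836,-0.748,0],0,0],[[-0.836,-0.748,0],0,0],[[-0.836,-0.748,0],0,0],[[-0.836,-0.748,0],0,0],[[-0.836,-0.748,0],0,0],[[-0.836,-0.748,0],0,0],[[-0.836,-0.748,0],0,0],[[-0.836,-0.748,0],0,0],[[-0.836,-0.748,0],0,0]]'

```text
t: 2.77
ee_pos: [477.1, 101.7, 222.9]
orientation: [0.513, 3.099, 0.0]
ft_force: [-0.8, 0.9, 0.2]
width: 88.1
grasp_force: 0.0
```

Emit:
move_arm --steps '[[[0,0,0.8],-0.834,0.25],[[0,0,0.8],-0.834,0.25],[[0,0,0.8],-0.834,0.25],[[0,0,0.8],-0.834,0.25],[[0,0,0],0,0.25],[[0,0,0],0,0.25]]'

```text
t: 3.27
ee_pos: [476.0, 102.9, 142.2]
orientation: [-0.061, -3.139, 0.001]
ft_force: [0.6, 0.1, 0.1]
width: 66.1
grasp_force: 0.0
```

Run:
```python
from h import *
plan(476.7,103.1,7,87.9)
c=cam("top");print([tinfit(c,p[0],p[1],34,[0]) for p in((476.7,103),(562,99))])
cv2.imwrite("pics/t2.png",cv2.resize(c["image"][150:290,310:530,::-1],None,fx=3.6,fy=3.6))
s=cam("scene")
cv2.imwrite("pics/s2.png",s["image"][:,:,::-1])
```

```text
t 3.27 pos [476.  102.9 142.2] yaw 87.77 tilt [ 2.1e-03 -5.0e-04 -1.0e+00] w 66.1 F [0.6 0.1 0.1] q6 -1.34
shift [-0.041  0.011  5.41 ] turn -0.025
[(array([ 4.77826972e+02,  1.03041596e+02, -4.21663967e-02]), np.float64(-34.77113453273973)), (array([ 5.61783939e+02,  9.75534614e+01, -1.12153802e-01]), np.float64(-34.9084330044447))]
```

View pics/s2.png

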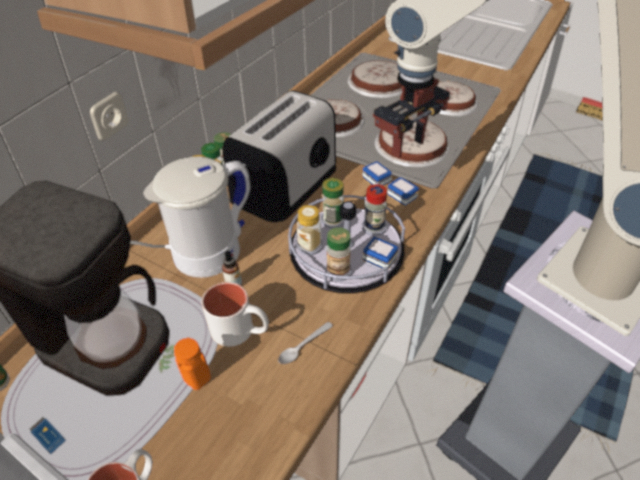

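Run:
```python
from h import *
s=cam("scene")
print([tinfit(s,*p,[t]) for p,t in(((476.7,103,34),-.04),((562,99,34),-.15),((374,306,50),.22))])
```

```text
[(array([4.78291382e+02, 1.04988406e+02, 2.79360737e-02]), np.float64(-62.50459609358901)), (array([ 5.63833036e+02,  1.00909972e+02, -1.53148759e-01]), np.float64(-62.03352976387202)), (array([3.74179766e+02, 3.07950988e+02, 2.01314654e-01]), np.float64(-64.3096780332207))]
```

Emit:
move_arm --steps '[[[0,0,0.8],0,0.25],[[0,0,0.8],0,0.25],[[0,0,0.8],0,0.25],[[0,0,0.8],0,0.25],[[0,0,0.8],0,0.25],[[0,0,0.8],0,0.25],[[0,0,0.5],0,0.25],[[0,0,0.1],0,0.25],[[0,0,0],0,0.25]]'

```text
t: 4.17
ee_pos: [476.9, 103.2, 7.9]
orientation: [0.058, 3.141, -0.0]
ft_force: [0.7, -0.1, -0.0]
width: 65.9
grasp_force: 0.0
```

Emit:
move_arm --steps '[[[0,0,0],0,0.42],[[0,0,0],0,0.44],[[0,0,0],0,0.46],[[0,0,0],0,0.5],[[0,0,0],0,0.55],[[0,0,0],0,0.6],[[0,0,0],0,0.6]]'

```text
t: 4.75
ee_pos: [477.3, 103.2, 8.7]
orientation: [0.058, 3.139, 0.001]
ft_force: [-1.1, -0.2, 7.7]
width: 47.5
grasp_force: 30.0
```

Emit:
move_arm --steps '[[[0,0,-0.2],0,0.6],[[0,0,-0.5],0,0.6],[[0,0,-0.8],0,0.6],[[0,0,-0.9],0,0.6],[[0,0,-0.9],0,0.6],[[0,0,-0.9],0,0.6],[[0,0,-0.9],0,0.6],[[0,0,-0.6],0,0.6],[[0,0,-0.3],0,0.6],[[0,0,0],0,0.6]]'

```text
t: 5.58
ee_pos: [477.4, 103.2, 159.5]
orientation: [0.058, 3.138, 0.001]
ft_force: [0.4, -0.1, -1.0]
width: 48.1
grasp_force: 30.0
```

Run:
```python
from h import *
plan(374,306.2,157,102.2)
o=ctrl.get_obs();print(o["grasp_force"],o["moment"])
```

```text
t 5.58 pos [477.4 103.2 159.5] yaw 87.9 tilt [-3.3e-03  7.0e-04 -1.0e+00] w 48.1 F [ 0.4 -0.1 -1. ] q6 -1.35
shift [4.433 7.962 0.089] turn -2.861
29.999798834323883 [ 0.03995599 -0.07227924  0.00575803]
```

Emit:
move_arm --steps '[[[0.185,0.332,0],0,0.6],[[0.185,0.332,0],0,0.6],[[0.37,0.664,0],-0.286,0.6],[[0.37,0.664,0],-0.286,0.6],[[0.37,0.664,0],-0.286,0.6],[[0.37,0.664,0],-0.286,0.6],[[0.37,0.664,0],-0.286,0.6],[[0.37,0.664,0],-0.286,0.6],[[0.37,0.664,0],-0.286,0.6],[[0.37,0.664,0],-0.286,0.6],[[0.37,0.664,0],-0.286,0.6],[[0.37,0.664,0],-0.286,0.6],[[0.185,0.332,0],0,0.6],[[0.185,0.332,0],0,0.6],[[0,0,0],0,0.6]]'

```text
t: 6.83
ee_pos: [349.4, 293.0, 157.0]
orientation: [0.335, -3.122, 0.001]
ft_force: [-0.1, -0.0, -1.2]
width: 47.9
grasp_force: 30.0
```

Run:
```python
from h import *
plan(374,306.2,80,102.2)
s=cam("scene");z=ctrl.get_obs()["ee_pos"]
print(tinfit(s,374,306.2,50,[.21]))
cv2.imwrite("pics/s3.png",cv2.resize(s["image"][160:310,270:470,::-1],None,fx=4,fy=4))
```

```text
t 6.83 pos [349.4 293.  157. ] yaw 102.25 tilt [ 1.5e-03 -6.0e-04 -1.0e+00] w 47.9 F [-0.1 -0.  -1.2] q6 -1.11
shift [-1.078  0.308  3.078] turn 0.011
(array([3.74184505e+02, 3.07949023e+02, 2.01470336e-01]), np.float64(-64.63109441791416))
```

View pics/s3.png

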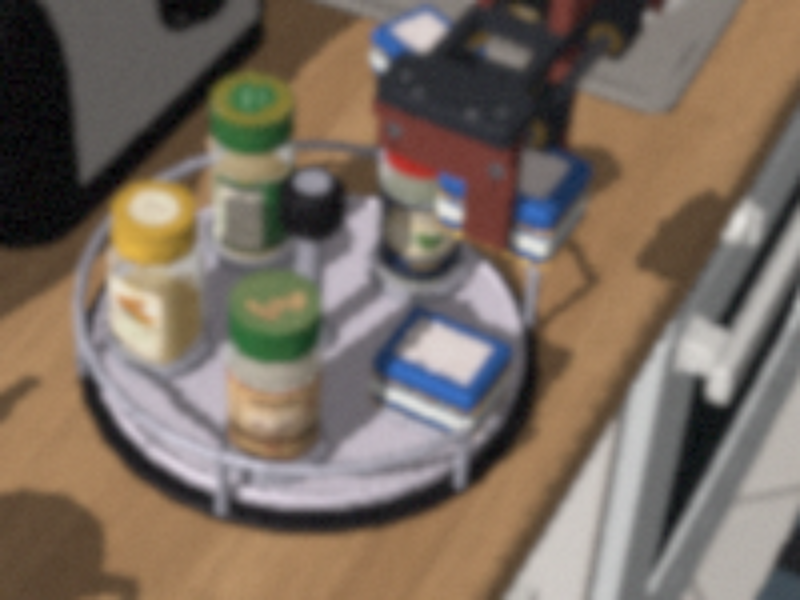

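Emit:
move_arm --steps '[[[-0.2,0.06,0],0,0.6],[[-0.3,0.08,0],0,0.6],[[-0.3,0.08,0],0,0.6],[[-0.2,0.06,0],0,0.6],[[-0.078,0.028,0.3],0,0.6],[[0,0,0.6],0,0.6],[[0,0,0.6],0,0.6],[[0,0,0.6],0,0.6],[[0,0,0.6],0,0.6],[[0,0,0.4],0,0.6],[[0,0,0.2],0,0.6],[[0,0,0],0,0.6],[[0,0,0],0,0.6]]'

```text
t: 7.97
ee_pos: [375.7, 305.6, 75.1]
orientation: [0.333, -3.124, 0.0]
ft_force: [-0.3, 0.3, -1.9]
width: 47.5
grasp_force: 30.0
```

Run:
```python
from h import *
plan(374,306.2,58.7,102.2)
s=cam("scene");cv2.imwrite("pics/s4.png",cv2.resize(s["image"][180:300,310:450,::-1],None,fx=5,fy=5,interpolation=cv2.INTER_CUBIC))
```

```text
t 7.97 pos [375.7 305.6  75.1] yaw 102.19 tilt [ 2.e-04 -1.e-04 -1.e+00] w 47.5 F [-0.3  0.3 -1.9] q6 -1.13
shift [0.061 0.038 0.657] turn -0.003
```

View pics/s4.png

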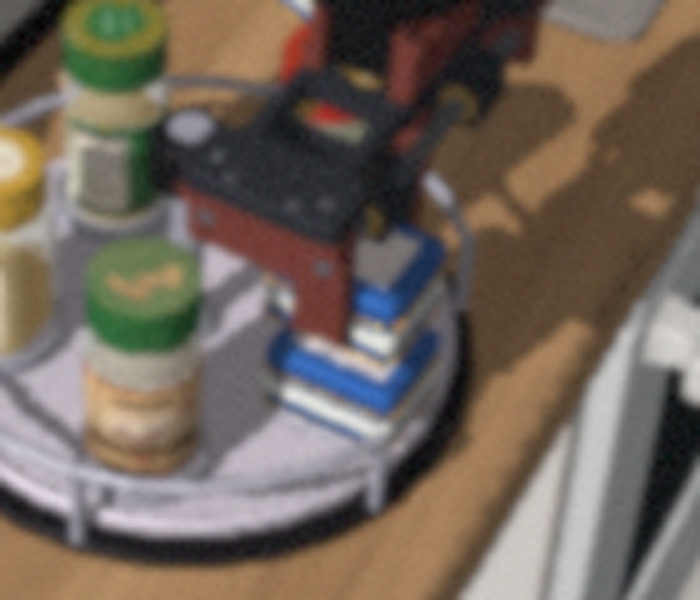

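Emit:
move_arm --steps '[[[0.061,0.038,0.2],0,0.6],[[0,0,0.2],0,0.6],[[0,0,0.1],0,0.6],[[0,0,0],0,0.6],[[0,0,0],0,0.6]]'

```text
t: 8.43
ee_pos: [373.8, 306.2, 62.6]
orientation: [0.334, -3.124, 0.0]
ft_force: [0.7, -0.4, 0.1]
width: 47.7
grasp_force: 30.0
```

Emit:
move_arm --steps '[[[0,0,0.06],0,0.6],[[0,0,0.06],0,0.6],[[0,0,0.04],0,0.6],[[0,0,0],0,0.6]]'

```text
t: 8.77
ee_pos: [373.9, 306.3, 58.8]
orientation: [-0.334, 3.124, 0.0]
ft_force: [-0.4, -0.5, 0.4]
width: 47.8
grasp_force: 30.0
```

Emit:
move_arm --steps '[[[0,0,0.02],0,0.6],[[0,0,0.02],0,0.6],[[0,0,0],0,0.6],[[0,0,0],0,0.6]]'

```text
t: 9.1
ee_pos: [373.9, 306.3, 58.7]
orientation: [-0.333, 3.124, 0.001]
ft_force: [-3.9, -0.9, 14.2]
width: 47.7
grasp_force: 30.0
```

Emit:
move_arm --steps '[[[0,0,-0.02],0,0.6],[[0,0,0],0,0.43],[[0,0,0],0,0.4],[[0,0,0],0,0.36],[[0,0,0],0,0.32],[[0,0,0],0,0.3],[[0,0,0],0,0.3]]'

```text
t: 9.68
ee_pos: [373.8, 306.2, 58.0]
orientation: [0.334, -3.124, 0.0]
ft_force: [0.3, 0.1, -0.2]
width: 61.4
grasp_force: 0.0
```

Emit:
move_arm --steps '[[[0,0,-0.2],0,0.3],[[0,0,-0.5],0,0.3],[[0,0,-0.8],0,0.3],[[0,0,-0.9],0,0.3],[[0,0,-0.9],0,0.3],[[0,0,-0.6],0,0.3],[[0,0,-0.1],0,0.3],[[0,0,0],0,0.3]]'

```text
t: 10.35
ee_pos: [374.4, 306.6, 159.2]
orientation: [-0.334, 3.122, 0.002]
ft_force: [0.3, -0.2, 0.3]
width: 61.9
grasp_force: 0.0
```

Run:
```python
from h import *
plan(562.3,98.7,150,81.4)
c=cam("top")
print(tinfit(c,562,98.7,34,[-.15]))
```

```text
t 10.35 pos [374.4 306.6 159.2] yaw 102.2 tilt [-0.0023  0.0011 -1.    ] w 61.9 F [ 0.3 -0.2  0.3] q6 -1.12
shift [-5.588 -9.718  0.37 ] turn 4.16
(array([ 5.62335782e+02,  9.87202296e+01, -1.52161881e-01]), np.float64(-65.89794369722517))
```

Emit:
move_arm --steps '[[[-0.2,-0.35,0],0,0.25],[[-0.388,-0.668,0],0,0.25],[[-0.5,-0.87,0],0,0.25],[[-0.5,-0.87,0],0,0.25],[[-0.5,-0.87,0],0,0.25],[[-0.5,-0.87,0],0,0.25],[[-0.5,-0.87,0],0,0.25],[[-0.5,-0.87,0],0,0.25],[[-0.5,-0.87,0],0,0.25],[[-0.5,-0.87,0],0,0.25],[[-0.5,-0.87,0],0,0.25],[[-0.35,-0.61,0],0,0.25],[[-0.15,-0.26,0],0,0.25],[[0,0,0.2],0.832,0.25],[[0,0,0.5],0.832,0.25],[[0,0,0.5],0.832,0.25],[[0,0,0.5],0.832,0.25],[[0,0,0.2],0.832,0.25],[[0,0,0],0,0.25]]'

```text
t: 11.98
ee_pos: [559.7, 98.0, 108.2]
orientation: [-0.239, -3.128, 0.002]
ft_force: [-0.3, 0.9, 0.8]
width: 65.9
grasp_force: 0.0
```

Run:
```python
from h import *
plan(562.3,98.7,8,81.3)
s=cam("scene")
print(tinfit(s,374,307,84,[.21]),tinfit(s,562.5,100,34,[-.15]))
```

```text
t 11.98 pos [559.7  98.  108.2] yaw 81.27 tilt [ 0.0046 -0.0014 -1.    ] w 65.9 F [-0.3  0.9  0.8] q6 -1.27
shift [-0.117  0.049  4.008] turn -0.006
(array([3.74988001e+02, 3.08582319e+02, 1.99868404e-01]), np.float64(-74.318316286943)) (array([ 5.63837252e+02,  1.00937687e+02, -1.52110208e-01]), np.float64(-62.13341616243224))
```

Emit:
move_arm --steps '[[[0,0,0.6],0,0.25],[[0,0,0.8],0,0.25],[[0,0,0.8],0,0.25],[[0,0,0.8],0,0.25],[[0,0,0.5],0,0.25],[[0,0,0.2],0,0.25],[[0,0,0],0,0.25],[[0,0,0],0,0.25]]'

```text
t: 12.7
ee_pos: [562.1, 98.3, 18.6]
orientation: [0.234, 3.133, 0.0]
ft_force: [0.9, 0.4, 0.6]
width: 65.6
grasp_force: 0.0
```

Run:
```python
from h import *
plan(562.3,98.7,8,81.3)
```

```text
t 12.7 pos [562.1  98.3  18.6] yaw 81.44 tilt [-3.e-04  1.e-04 -1.e+00] w 65.6 F [0.9 0.4 0.6] q6 -1.27
shift [-0.007  0.016  0.424] turn 0.028
```

Emit:
move_arm --steps '[[[0,0,0.2],0,0.25],[[0,0,0.15],0,0.25],[[0,0,0.07],0,0.25],[[0,0,0],0,0.25],[[0,0,0],0,0.42],[[0,0,0],0,0.44],[[0,0,0],0,0.46],[[0,0,0],0,0.5],[[0,0,0],0,0.55],[[0,0,0],0,0.6],[[0,0,0],0,0.6]]'

```text
t: 13.62
ee_pos: [561.8, 98.3, 7.8]
orientation: [0.236, 3.133, 0.0]
ft_force: [-1.0, -0.7, 2.4]
width: 47.8
grasp_force: 30.0
```

Emit:
move_arm --steps '[[[0,0,-0.2],0,0.6],[[0,0,-0.5],0,0.6],[[0,0,-0.8],0,0.6],[[0,0,-0.9],0,0.6],[[0,0,-0.9],0,0.6],[[0,0,-0.9],0,0.6],[[0,0,-0.9],0,0.6],[[0,0,-0.6],0,0.6],[[0,0,-0.3],0,0.6],[[0,0,0],0,0.6],[[0,0,0],0,0.6]]'

```text
t: 14.53
ee_pos: [561.5, 98.2, 157.9]
orientation: [0.236, 3.132, 0.0]
ft_force: [-0.7, -0.8, -1.4]
width: 48.0
grasp_force: 30.0
```

Run:
```python
from h import *
plan(374,306.2,160,102.2)
c=cam("top");print(tinfit(c,374,306.2,84,[.21]))
```

```text
t 14.53 pos [561.5  98.2 157.9] yaw 81.4 tilt [-4.e-04  1.e-04 -1.e+00] w 48.0 F [-0.7 -0.8 -1.4] q6 -1.27
shift [ 8.662  7.104 -0.088] turn -4.16
(array([3.74310383e+02, 3.06673648e+02, 2.15897432e-01]), np.float64(-55.35295524287109))
```

Emit:
move_arm --steps '[[[0.15,0.12,0],0,0.6],[[0.35,0.28,0],0,0.6],[[0.55,0.45,0],0,0.6],[[0.7,0.57,0],0,0.6],[[0.7,0.57,0],0,0.6],[[0.7,0.57,0],0,0.6],[[0.7,0.57,0],0,0.6],[[0.7,0.57,0],0,0.6],[[0.7,0.57,0],0,0.6],[[0.7,0.57,0],0,0.6],[[0.7,0.57,0],0,0.6],[[0.7,0.57,0],0,0.6],[[0.7,0.57,0],0,0.6],[[0.5,0.42,0],0,0.6],[[0.3,0.25,0],0,0.6],[[0.1,0.08,0],0,0.6]]'

```text
t: 15.92
ee_pos: [366.1, 312.9, 157.1]
orientation: [-0.232, -3.132, 0.001]
ft_force: [0.7, 0.5, -1.7]
width: 47.9
grasp_force: 30.0
```

Emit:
move_arm --steps '[[[0,0,0],-0.4,0.6],[[0,0,0],-0.7,0.6],[[0,0,0],-0.8,0.6],[[0,0,0],-0.8,0.6],[[0,0,0],-0.8,0.6],[[0,0,0],-0.5,0.6],[[0,0,0],-0.16,0.6],[[0,0,0],0,0.6],[[0,0,0],0,0.6],[[0,0,0],0,0.6]]'

```text
t: 16.75
ee_pos: [367.8, 312.0, 157.6]
orientation: [0.332, -3.124, 0.0]
ft_force: [0.1, 0.1, -1.7]
width: 47.7
grasp_force: 30.0
```

Run:
```python
from h import *
plan(373.7,306.3,100,102.3)
```

```text
t 16.75 pos [367.8 312.  157.6] yaw 102.13 tilt [ 2.e-04 -1.e-04 -1.e+00] w 47.7 F [ 0.1  0.1 -1.7] q6 -1.1
shift [-0.183 -0.271  2.302] turn -0.034
```

Emit:
move_arm --steps '[[[-0.1,-0.15,0],-0.03,0.6],[[-0.083,-0.121,0.2],0,0.6],[[0,0,0.4],0,0.6],[[0,0,0.5],0,0.6],[[0,0,0.5],0,0.6],[[0,0,0.3],0,0.6],[[0,0,0.2],0,0.6],[[0,0,0],0,0.6],[[0,0,0],0,0.6],[[0,0,0],0,0.6]]'

```text
t: 17.58
ee_pos: [374.0, 306.8, 105.5]
orientation: [-0.338, 3.123, 0.001]
ft_force: [0.3, -1.6, -1.8]
width: 47.8
grasp_force: 30.0
```

Run:
```python
from h import *
plan(373.7,306.3,92.5,102.3)
```

```text
t 17.58 pos [374.  306.8 105.5] yaw 102.35 tilt [-6.e-04  3.e-04 -1.e+00] w 47.8 F [ 0.3 -1.6 -1.8] q6 -1.12
shift [ 0.016 -0.015  0.519] turn 0.01
```

Emit:
move_arm --steps '[[[0.01,-0.012,0.15],0,0.6],[[0,0,0.15],0,0.6],[[0,0,0.08],0,0.6],[[0,0,0.05],0,0.6],[[0,0,0],0,0.6],[[0,0,0],0,0.6]]'

```text
t: 18.08
ee_pos: [373.5, 306.2, 94.4]
orientation: [0.338, -3.123, 0.0]
ft_force: [0.2, -0.3, -1.1]
width: 48.2
grasp_force: 30.0
```

Emit:
move_arm --steps '[[[0,0,0.04],0,0.6],[[0,0,0.03],0,0.6],[[0,0,0.02],0,0.6],[[0,0,0],0,0.6]]'

```text
t: 18.42
ee_pos: [373.5, 306.2, 92.1]
orientation: [0.338, -3.123, 0.0]
ft_force: [-0.0, 1.2, -1.1]
width: 48.2
grasp_force: 30.0
```

Emit:
move_arm --steps '[[[0,0,0.02],0,0.6],[[0,0,0],0,0.6],[[0,0,0],0,0.6]]'

```text
t: 18.67
ee_pos: [373.6, 306.2, 91.8]
orientation: [-0.338, 3.123, 0.0]
ft_force: [-0.1, -0.3, 1.9]
width: 47.8
grasp_force: 30.0
```

Contact; release slowly and lift.

Emit:
move_arm --steps '[[[0,0,0],0,0.43],[[0,0,0],0,0.4],[[0,0,0],0,0.36],[[0,0,0],0,0.32],[[0,0,0],0,0.3],[[0,0,0],0,0.3],[[0,0,-0.2],0,0.3],[[0,0,-0.5],0,0.3],[[0,0,-0.8],0,0.3],[[0,0,-0.9],0,0.3],[[0,0,-0.5],0,0.4],[[0,0,-0.1],0,0.4],[[0,0,0],0,0.4],[[0,0,0],0,0.4]]'

```text
t: 19.83
ee_pos: [373.2, 305.9, 166.3]
orientation: [0.338, -3.123, 0.0]
ft_force: [0.3, 0.8, 0.2]
width: 52.9
grasp_force: 0.0
```

Run:
```python
from h import *
s=cam("scene")
print(tinfit(s,374,307,118,[.21]))
cv2.imwrite("pics/s5.png",cv2.resize(s["image"][180:300,310:450,::-1],None,fx=5,fy=5,interpolation=cv2.INTER_CUBIC))
plan(451,324,160,102.2)
```

```text
(array([3.75392626e+02, 3.09559202e+02, 2.42608929e-01]), np.float64(-71.87641280106133))
t 19.88 pos [373.  305.8 165.9] yaw 102.35 tilt [ 1.2e-03 -6.0e-04 -1.0e+00] w 52.8 F [-0.1  0.2  0.7] q6 -1.12
shift [-3.203  0.045  0.233] turn 0.03
```

View pics/s5.png

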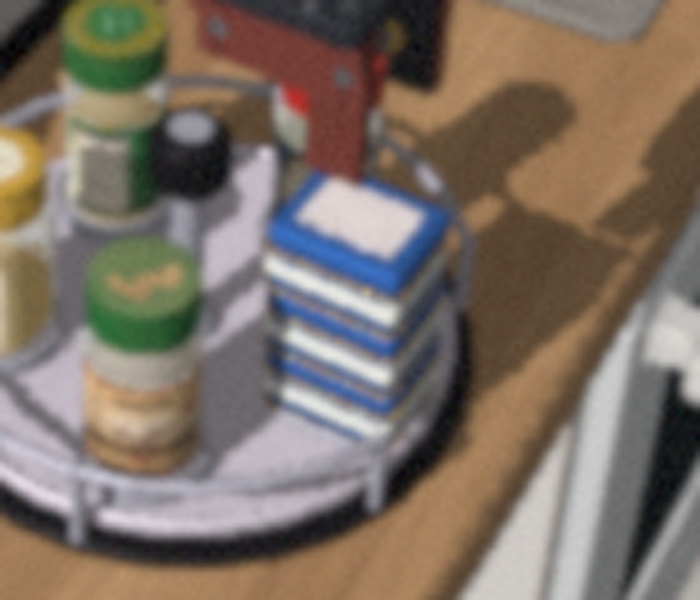

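Run:
```python
from h import *
c=cam("top");s=cam("scene")
im=cv2.imread("pics/top0.png")[:,:,::-1]
g=cv2.cvtColor(im,cv2.COLOR_RGB2GRAY).astype(float)
def fit(c,g,rin,rout,z,x0,rng=6):
    th=np.radians(np.arange(0,360,10));best=[]
    for x in np.arange(x0[0]-rng,x0[0]+rng+.1,.75):
        for y in np.arange(x0[1]-rng,x0[1]+rng+.1,.75):
            i=samp(c,g,np.c_[x+rin*np.cos(th),y+rin*np.sin(th),np.full(36,z)]).mean()
            o=samp(c,g,np.c_[x+rout*np.cos(th),y+rout*np.sin(th),np.full(36,z)]).mean()
            best.append((o-i,x,y))
    b=np.array(sorted(best)[-12:]);return b[:,1:].mean(0),b[-1,0]
print("knob top",fit(c,g,14,20,128,(449.5,323.8)))
gs=cv2.cvtColor(s["image"],cv2.COLOR_RGB2GRAY).astype(float)
print("knob scene",fit(s,gs,14,20,128,(449.5,325)))
r=im[:,:,0].astype(float)-im[:,:,1];print("red top",fit(c,-r,19,25,125,(441,245.7)))
```

```text
knob top (array([449.125, 324.175]), np.float64(65.47313124460727))
knob scene (array([451.9375, 324.75  ]), np.float64(18.019029106176113))
red top (array([442.6875, 245.2   ]), np.float64(62.86891875080831))
```

Emit:
move_arm --steps '[[[-0.15,0,0],0,0.4],[[-0.35,0,0],0,0.4],[[-0.55,0,0.2],0,0.4],[[-0.6,0,0.3],0,0.4],[[-0.6,0,0.3],0,0.4],[[-0.5,0,0.1],0,0.4],[[-0.3,0,0],0,0.4],[[-0.1,0,0],0,0.4],[[0,0,0],0,0.4],[[0,0,0],0,0.4],[[0,0,0],0,0.4]]'

```text
t: 20.9
ee_pos: [450.0, 322.9, 144.4]
orientation: [0.338, -3.123, 0.0]
ft_force: [0.3, 0.3, -0.0]
width: 52.8
grasp_force: 0.0
```

Run:
```python
from h import *
plan(450,324.1,95,102.3)
```

```text
t 20.9 pos [450.  322.9 144.4] yaw 102.36 tilt [ 1.e-04 -0.e+00 -1.e+00] w 52.8 F [ 0.3  0.3 -0. ] q6 -1.19
shift [-0.012  0.046  1.976] turn 0.012
```

Emit:
move_arm --steps '[[[-0.01,0.046,0.1],0,0.4],[[0,0,0.3],0,0.4],[[0,0,0.4],0,0.4],[[0,0,0.4],0,0.4],[[0,0,0.4],0,0.4],[[0,0,0.25],0,0.4],[[0,0,0.12],0,0.4],[[0,0,0],0,0.4],[[0,0,0],0,0.4]]'

```text
t: 21.65
ee_pos: [450.5, 324.2, 94.7]
orientation: [0.338, -3.123, 0.0]
ft_force: [0.4, -0.3, 0.8]
width: 52.5
grasp_force: 0.0
```

Emit:
move_arm --steps '[[[0,0,0],0,0.45],[[0,0,0],0,0.5],[[0,0,0],0,0.54],[[0,0,0],0,0.57],[[0,0,0],0,0.6],[[0,0,0],0,0.63],[[0,0,0],0,0.66],[[0,0,0],0,0.72],[[0,0,0],0,0.76],[[0,0,0],0,0.76]]'

```text
t: 22.48
ee_pos: [450.8, 323.3, 95.1]
orientation: [-0.339, 3.123, -0.002]
ft_force: [1.8, -4.8, 2.7]
width: 33.4
grasp_force: 30.0
```

Run:
```python
from h import *
plan(450,324.1,95,39.7)
s=cam("scene");print([(b["p"],b["rect"]) for b in cams.boxes_of("scene","tin_1")],tinfit(s,374,307,118,[.21]))
```

```text
t 22.48 pos [450.8 323.3  95.1] yaw 102.38 tilt [-0.     -0.0014 -1.    ] w 33.4 F [ 1.8 -4.8  2.7] q6 -1.18
shift [0.023 0.038 0.006] turn 12.535
[(0.96, [381.9, 248.4, 33.5, 24.5]), (0.84, [381.6, 231.7, 38.9, 32.5])] (array([3.75581870e+02, 3.09056120e+02, 2.03829149e-01]), np.float64(-74.36670789722353))
```

Emit:
move_arm --steps '[[[0,-0.03,0],0,0.76],[[0,0,0],0,0.76],[[0,0,0],0.05,0.76],[[0,0,0],0.1,0.76],[[0,0,0],0.15,0.76],[[0,0,0],0.2,0.76],[[0,0,0],0.25,0.76],[[0,0,0],0.3,0.76],[[0,0,0],0.3,0.76],[[0,0,0],0.3,0.76],[[0,0,0],0.3,0.76],[[0,0,0],0.25,0.76],[[0,0,0],0.2,0.76],[[0,0,0],0.15,0.76],[[0,0,0],0.1,0.76],[[0,0,0],0.05,0.76],[[0,0,0],0,0.76],[[0,0,0],0,0.76]]'

```text
t: 24.08
ee_pos: [450.8, 323.5, 95.1]
orientation: [0.033, 3.141, 0.0]
ft_force: [0.3, -2.7, 4.9]
width: 33.8
grasp_force: 30.0
```

Run:
```python
from h import *
plan(450.5,323.4,95,39.7)
s=cam("scene")
d=np.radians(13.5);v=np.array([374-450.5,307-324]);w=np.array([[np.cos(d),np.sin(d)],[-np.sin(d),np.cos(d)]])@v
p=np.array([450.5,325])+w
print(p,tinfit(s,p[0],p[1]+2,118,[.21-d]))
cv2.imwrite("pics/s6.png",cv2.resize(s["image"][180:300,280:440,::-1],None,fx=5,fy=5,interpolation=cv2.INTER_CUBIC))
```

```text
t 24.08 pos [450.8 323.5  95.1] yaw 88.8 tilt [-3.e-04  1.e-04 -1.e+00] w 33.8 F [ 0.3 -2.7  4.9] q6 -0.95
shift [ 0.01  -0.005  0.006] turn 9.819
[372.1451299  326.32828169] (array([ 3.73617659e+02,  3.27635558e+02, -1.99056106e-02]), np.float64(-76.45096760373153))
```

View pics/s6.png

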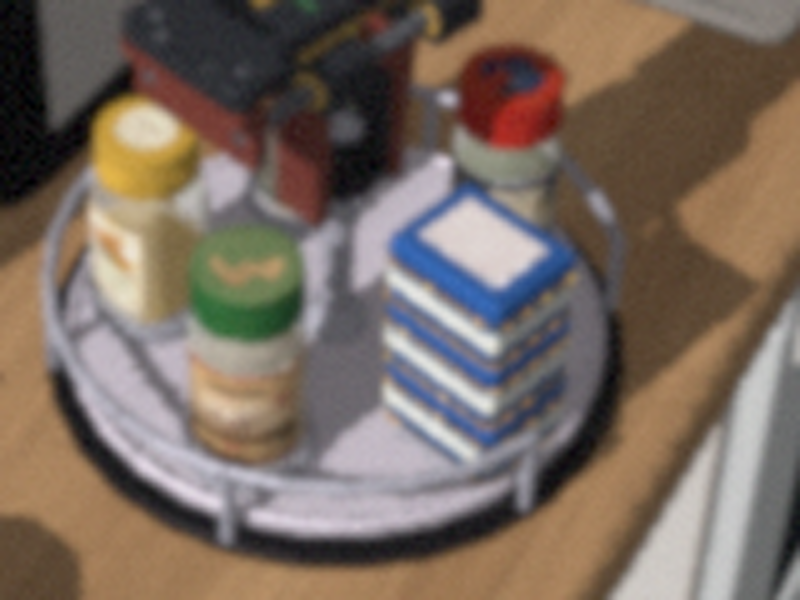

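Emit:
move_arm --steps '[[[0,0,0],0.05,0.76],[[0,0,0],0.1,0.76],[[0,0,0],0.15,0.76],[[0,0,0],0.2,0.76],[[0,0,0],0.25,0.76],[[0,0,0],0.3,0.76],[[0,0,0],0.3,0.76],[[0,0,0],0.3,0.76],[[0,0,0],0.3,0.76],[[0,0,0],0.3,0.76],[[0,0,0],0.3,0.76],[[0,0,0],0.3,0.76],[[0,0,0],0.3,0.76],[[0,0,0],0.3,0.76],[[0,0,0],0.3,0.76],[[0,0,0],0.3,0.76],[[0,0,0],0.3,0.76],[[0,0,0],0.3,0.76],[[0,0,0],0.3,0.76],[[0,0,0],0.3,0.76]]'

```text
t: 25.8
ee_pos: [450.9, 324.0, 95.2]
orientation: [0.747, 3.051, 0.001]
ft_force: [0.7, -0.7, 3.9]
width: 33.4
grasp_force: 30.0
```

Emit:
move_arm --steps '[[[0,0,0],0.3,0.76],[[0,0,0],0.3,0.76],[[0,0,0],0.3,0.76],[[0,0,0],0.3,0.76],[[0,0,0],0.3,0.76],[[0,0,0],0.3,0.76],[[0,0,0],0.3,0.76],[[0,0,0],0.3,0.76],[[0,0,0],0.3,0.76],[[0,0,0],0.3,0.76],[[0,0,0],0.3,0.76],[[0,0,0],0.3,0.76],[[0,0,0],0.25,0.76],[[0,0,0],0.2,0.76],[[0,0,0],0.15,0.76],[[0,0,0],0.15,0.76],[[0,0,0],0.1,0.76],[[0,0,0],0.07,0.76],[[0,0,0],0.03,0.76],[[0,0,0],0,0.76]]'

```text
t: 27.47
ee_pos: [451.1, 324.2, 95.2]
orientation: [1.332, 2.845, 0.003]
ft_force: [2.7, 4.3, 2.0]
width: 33.2
grasp_force: 30.0
```

```bash
cat >> h.py <<'E'
def ring(c,g,rin,rout,z,x0,rng=8):
    th=np.radians(np.arange(0,360,10));best=[]
    for x in np.arange(x0[0]-rng,x0[0]+rng+.1,.75):
        for y in np.arange(x0[1]-rng,x0[1]+rng+.1,.75):
            f=lambda r:samp(c,g,np.c_[x+r*np.cos(th),y+r*np.sin(th),np.full(36,z)]).mean()
            best.append((f(rin)-f(rout),x,y))
    b=np.array(sorted(best)[-12:]);return b[:,1:].mean(0),b[-1,0]
E
python3 - <<'E'
from h import *
plan(450.5,323.4,95,39.7)
A=np.array([450.2,323.7])
for n in("top","scene"):
    c=cam(n);im=c["image"].astype(float)
    off=np.array([0,0]) if n=="top" else np.array([1,2.5])
    t=np.radians(202);p,v=ring(c,im[:,:,0]-im[:,:,1],19,25,125,A+off+80*np.array([np.cos(t),np.sin(t)]))
    d=p-A;d2=d-off;print(n,"red",p,v,np.degrees(np.arctan2(d[1],d[0]))%360,np.degrees(np.arctan2(d2[1],d2[0]))%360,np.hypot(*d2))
    t=np.radians(130);q=A+off+80*np.array([np.cos(t),np.sin(t)]);x,f=tinfit(c,q[0],q[1],118,[np.radians(-50)]);d=x[:2]-A-off
    print("tin",x,f,np.degrees(x[2]),np.degrees(np.arctan2(d[1],d[0])),np.hypot(*d))
    if n=="top": cv2.imwrite("pics/t7.png",cv2.resize(im[160:300,270:430,::-1].astype(np.uint8),None,fx=4.2,fy=4.2,interpolation=cv2.INTER_CUBIC))
E
```

```text
t 27.47 pos [451.1 324.2  95.2] yaw 39.81 tilt [ 3.0e-04  1.7e-03 -1.0e+00] w 33.2 F [2.7 4.3 2. ] q6 -0.09
shift [-0.009 -0.04   0.006] turn 0.023
top red [376.52529163 295.10647253] 21.31646564350639 201.21148505578554 201.21148505578554 79.02880782400264
tin [401.55425071 383.79383708  -0.88271669] -52.510786016163 -50.575940908556056 128.99004790466535 77.3154459239241
scene red [379.15029163 294.98147253] 56.87181443328175 202.00872194797435 203.42667567457627 78.52233397658567
tin [402.0995256  385.7072463   -0.87858072] -75.85232266032682 -50.338967261685454 129.52663919262727 77.1490048399402
```

View pics/t7.png

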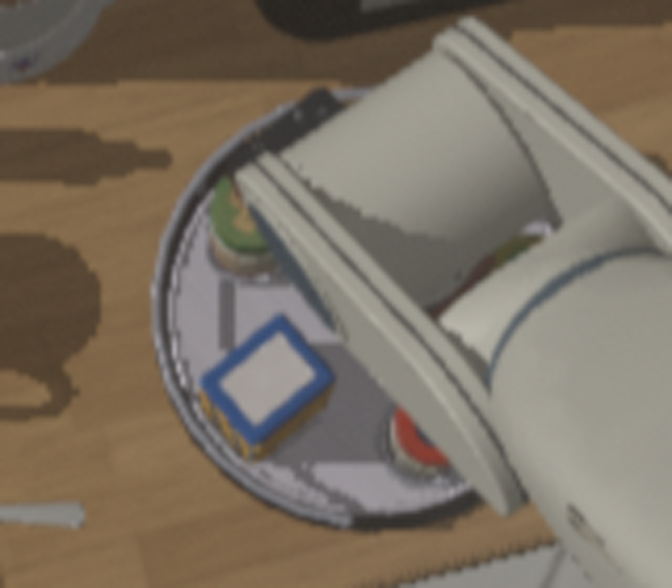

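Run:
```python
from h import *
s=cam("scene")
for f,c in(("scene0",None),("s2",s),("top0",cam("top"))):
    if c is None: continue
    g=cv2.imread(f"pics/{f}.png",0).astype(float);th=np.arange(166,240,1.)
    t=np.radians(th);A=(450.2,323.7) if f=="top0" else (451.2,326)
    for z in(46,48,50):
        v=np.mean([samp(c,g,np.c_[A[0]+r*np.cos(t),A[1]+r*np.sin(t),np.full(len(t),z)]) for r in(121,122,123)],0)
        print(f,z,v.astype(int).tolist())
```

```text
s2 46 [146, 147, 151, 151, 144, 130, 126, 122, 122, 123, 122, 116, 114, 113, 120, 126, 124, 115, 98, 88, 82, 78, 77, 75, 76, 77, 72, 65, 58, 53, 48, 42, 39, 33, 30, 30, 28, 27, 26, 29, 34, 38, 41, 46, 51, 55, 62, 71, 79, 78, 77, 76, 77, 83, 93, 104, 113, 118, 123, 126, 124, 124, 124, 124, 127, 130, 135, 141, 149, 157, 160, 159, 158, 157]
s2 48 [147, 148, 149, 147, 136, 130, 128, 127, 125, 121, 114, 109, 106, 108, 116, 117, 114, 100, 90, 83, 80, 80, 79, 80, 82, 80, 74, 67, 62, 57, 50, 45, 40, 35, 33, 30, 28, 25, 28, 32, 36, 39, 44, 49, 53, 61, 70, 78, 78, 77, 76, 77, 83, 92, 104, 112, 119, 123, 126, 125, 123, 123, 123, 124, 127, 131, 138, 146, 156, 159, 159, 157, 156, 155]
s2 50 [146, 148, 147, 144, 136, 135, 136, 135, 130, 123, 115, 105, 101, 105, 106, 108, 99, 92, 84, 81, 80, 81, 81, 85, 85, 81, 76, 71, 67, 60, 53, 48, 42, 39, 33, 30, 26, 26, 30, 34, 37, 42, 48, 52, 59, 68, 78, 78, 78, 76, 77, 83, 92, 103, 112, 119, 124, 127, 125, 124, 124, 122, 123, 124, 128, 135, 143, 153, 157, 157, 156, 154, 152, 151]
top0 46 [109, 107, 110, 119, 116, 119, 121, 107, 81, 60, 53, 51, 52, 52, 52, 53
[... 183 characters left out ...]
2, 55, 71, 85, 96, 110, 118, 117, 115, 112, 113, 111, 111]
top0 48 [110, 108, 111, 120, 117, 120, 122, 107, 81, 60, 53, 51, 53, 52, 52, 53, 53, 54, 54, 53, 53, 52, 52, 52, 53, 54, 53, 54, 54, 53, 54, 55, 54, 54, 53, 52, 52, 52, 52, 52, 51, 53, 53, 53, 54, 53, 52, 51, 52, 52, 52, 52, 52, 54, 54, 54, 54, 55, 56, 54, 54, 53, 57, 73, 86, 97, 111, 118, 116, 113, 112, 111, 110, 110]
top0 50 [112, 110, 113, 121, 118, 121, 122, 107, 80, 60, 53, 52, 53, 52, 52, 53, 53, 54, 54, 53, 52, 52, 52, 52, 53, 54, 53, 54, 53, 53, 54, 54, 54, 54, 52, 51, 52, 52, 52, 52, 51, 53, 53, 53, 54, 52, 51, 51, 52, 52, 52, 52, 52, 54, 54, 54, 54, 55, 56, 54, 54, 53, 59, 75, 87, 98, 112, 117, 116, 112, 111, 110, 109, 108]
```

Emit:
move_arm --steps '[[[0,-0.03,0],0,0.76],[[0,0,0],0,0.76],[[0,0,0],0,0.76],[[0,0,0],0,0.76],[[0,0,0],0,0.76],[[0,0,0],0,0.76]]'

```text
t: 28.17
ee_pos: [451.1, 324.2, 95.2]
orientation: [1.332, 2.844, 0.005]
ft_force: [5.2, 6.2, -1.1]
width: 33.5
grasp_force: 30.0
```

```bash
python3 -c "
from h import *
plan(450.5,323.4,95,39.7)
print(ctrl.close_job())"
```

```text
t 28.17 pos [451.1 324.2  95.2] yaw 39.82 tilt [ 3.0e-04  3.2e-03 -1.0e+00] w 33.5 F [ 5.2  6.2 -1.1] q6 -0.09
shift [-0.008 -0.039  0.006] turn 0.023
the job is handed in; nothing more can be done
None
```

I stacked both loose tins on the bottom tin in one straight column, then turned the carousel until the red-lidded jar stood within about 1° of the middle of the rail opening. The job was handed in at 28 s with the gripper still holding the knob; the result of the judging was not shown.

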